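# Set the length of a tray stand and close its cam lever

### The arm

A 6-joint arm with a two-finger parallel gripper is mounted at the origin on a cart in front of the work surface, level with it; the furniture and walls round the work are solid. World frame = base frame: x ahead of the robot, y to its left, z up, the work surface at z = 0. Lengths are in m, angles in rad, forces in N, time in s.
With the tool pointing down it reaches from about 0.35 to 0.975 m from the base axis. Payload 4.9 kg.
Tool frame: the origin (TCP) lies at the very end of the fingers, on their centre line; the grasp point (between the pads) lies 19 mm behind it; y points along the fingers, z is the direction in which the jaws open and shut, and the axes are right-handed (so a half turn about y gives the same grasp; the last joint's range is limited). The gripper opens to 85 mm and grips with 20 to 120 N. Pads are 22 mm wide; open, the fingers measure 114 mm over their backs; the gripper's body (76 mm by 85 mm) begins 54 mm behind the grasp point. The pads swing forward as they close: fully open they stand 13 mm farther back than shut.
Start: joints at [-1.28, 0.053, 1.613, -0, 1.476, -0.119], TCP at [0.249, -0.573, 0.231] pointing down, gripper open.
Joint ranges: [-3.01, 3.01], [-1.01, 2.22], [0.06, 2.58], [-1.02, 4.17], [0.09, 2.62], [-3.14, 3.14]. Speed limits (rad/s): [2.57, 2.57, 3.14, 3.14, 3.14, 3.14].

### API

Orientations are given as [roll, pitch, yaw] about the fixed x, y, z axes, in that order (R = Rz(yaw) Ry(pitch) Rx(roll)).
In Python, from bench import manip gives the robot as it stands.
- The arm moves only by the tool arm_command, never from a script. Its argument "commands" is a list of rows, each a list of 3 entries, a list of its own where there are three numbers: the shift along the tool's x, y, z in m, then the turn, a rotation vector about the tool's x, y, z in rad, then the closure, from 0 (fully open) to 1 (shut). In form: [[[dx, dy, dz], [ax, ay, az], jaw], ...]. A call has exactly 8 rows; each row shifts and turns the commanded pose from where the row before left it, along the tool's axes as they then stand; what a row does not reach is not made up. A row lasts 1/8 s, in which the tool goes at most 62.5 mm and 10.7 degrees, less where a joint would pass 70% of its speed; a pose out of reach is approached as far as the arm can. A call is refused whole if a number of a shift passes 0.0625 or a number of a turn 0.188, either way. A call with a gripper value outside its range is refused whole. The fingers move at their own pace and stop on an object; "squeeze" is the grip in N (left out, the last holds). Time passes only in rows, so rows that do not move let the fingers close, or fill a call up. It gives the time, the measured TCP pose, the force and the opening at its end, in the units of the state.
- manip.state(): the state, without advancing time (a new reading comes with each control period).
- manip.read_camera(name): name is "scene" or "top" or "wrist"; returns the picture (384x512x3 uint8, red, green, blue); there is no depth.
- manip.camera_params(name): a dict with "mtx" (3x3 intrinsics, pixels), "R" (3x3) and "t" (3): a world point X has camera coordinates R X + t. Camera axes: x right, y down, z forward; pixel columns grow to the right and rows downward; lengths in m; the calibration is good to about 2 mm. A picture is of the moment at which its call begins: read the wrist's pose just before it. camera_params takes no time and is no camera call; for the wrist camera it gives the pose at the moment of the call.
- manip.sign_off(): hands the job in, once; it reports no verdict.
Trained networks look in the newest picture that a camera, given by its name, has taken for a name from the list of things; names that differ only in an ending like _2 or _b are one class to them, and where a whole thing is asked for, a point or a joint stands for the part that bears it (a point fixed in the world has none). Each returns a list of dicts, best first, with "p" (0 to 1); they miss things now and then, are a little off and sometimes report something else, mostly with a low value. They report only what shows in the picture. A call takes as long as a camera call.
- manip.silhouettes(query, camera): "region" (384x512 bool, what is visible of it).
- manip.spot_point(query, camera): "location" ([x, y, z] in m, in the coordinates of the camera as it stood for that picture, good to about 4 mm: a listed point, or the origin of a listed thing).
The state is a dict: "time_s": time; "qpos": joint angles; "dq": joint speeds; "effort": joint torques, N m; "eef_pos": TCP position; "orientation": TCP orientation; "force": force on the tool from outside, world axes, zero at the start; "ft_torque": the same for the moment, N m; "opening": opening from 0.0 (shut) to 1.0 (fully open).
Only numpy, scipy, OpenCV 4.12 (cv2) and the standard library are available. Lean on these libraries where they do the work, as an engineer would, in place of code of your own. Each camera call takes 0.05 s, during which the arm holds its last target. There are 200 camera calls.

### The job

Set the extending tray stand to the length marked by the small clip on its scale: with the open fingers astride the leg and behind its front cross-foot, push the leg out against its spring until its pointer is level with the clip, the cam lever still open. Holding the leg there, squeeze the upright cam lever fully shut against the leg's grip plate, and finish like that, still holding leg and lever in the grip. Do not shift the clip or the loose things round the stand.

Things in the scene. Friction and masses are not known exactly. Their poses are not given: they have to be found in the camera images.
- stand: Extending tray stand, fixed to the table. Origin on the table top; its x runs along the leg, the way the leg comes out (roughly away from the robot), z up. A dark scale plate, 8 mm thick, lies at x -15 to 220, y -45 to 25 mm. A grey sleeve 44 mm wide and up to 40 mm high at x -105 to 10 holds the leg. A cross-foot with two posts 56 mm high stands at the rear (x -99).
- leg (a joint): How far the sliding leg is out, m: 0 in, at most 0.09, along the stand's x. A spring draws it in with 3 N at 0 and 5 N at 0.09; with the lever open it slides back as soon as it is not held. The leg is a 14 mm square bar at heights 12 to 26 mm above the table. Pushing it out takes 4 to 6 N.
- foot: The leg's front cross-foot, moving with the leg: a bar 12 mm thick in x, 110 mm long in y (y -55 to 55), at heights 10 to 34 mm above the table, with posts 15 mm thick and 58 mm high at y -49 and 49. Its origin is the stand's origin shifted by the leg's travel; the face toward the robot, which the fingers push, lies at x 75 mm from this origin.
- cheek: The leg's grip plate, moving with the leg: an upright fixed steel plate, outer face at y -11 mm, x 30 to 72 mm, heights 12 to 52 mm above the table. Origin as the foot's.
- paddle: The cam lever's steel paddle, opposite the grip plate on the +y side: 40 mm along x, 5 mm thick, 33 mm tall from its hinge. Origin on the hinge (x 51, y 10 mm from the foot's origin, 20 mm above the table), x along the leg, z up along the paddle. Open, its top leans out, outermost edge at about y 31 mm; shut it is upright, outer face at y 15 mm.
- lever (a joint): Angle of the cam lever, rad: 0 open (leaning out by 0.5), 0.5 fully shut (upright). It stays where it is left; about 3 N at its top move it. As it shuts its cam presses on the plate below and clamps the leg.
- pointer (a point): Tip of the pointer, a small tab on the leg's nose beyond the front foot, moving with the leg (x 115, y -22 mm from the foot's origin, 33 mm above the table).
- clip_mark (a point): Middle of the length clip, a brass saddle 10 mm wide along x with a steel screw head, on the right edge of the scale plate beyond the front foot, at the pointer's height. The pointer is level with it when both have the same x in the stand's frame. It slides stiffly along x if pushed.
- clip (a joint): Position of the clip, m; the pointer is level with the clip when joint leg equals joint clip.
- cutter_round: Round steel biscuit cutter, 52 mm wide, 26 mm high, loose beside the stand. Origin under its middle.
- cutter_star: Star-shaped steel cutter, 57 mm wide, 22 mm high, loose beside the stand. Origin under its middle.
- spare_ring_0: Flat plastic ring, 59 mm wide, 12 mm high, loose beside the stand. Origin under its middle.
- teaspoon: Teaspoon, 139 mm long, loose beside the stand. Origin under its middle.
- paddle_top (a point): Middle of the paddle's top edge, 53 mm above the table when shut. Grip plate and shut lever are 26 mm over all, their middle at y 2 mm from the stand's x axis; centred there, fingers come down from above on both sides with an opening of 64 mm or more and close the lever by closing.

How it is judged:
By the outcome, as a careful person would: the job done as asked, in the order asked, and still so for the second after the job is handed in, while the arm keeps its last pose, push and grip.
It also fails if it takes over 32 s, if anything falls off the work surface, if the arm or the gripper's body presses on something with over 40 N, if the wrist force passes 120 N, or if a joint passes its speed limit or range.

## Working session

There is one attempt and no reset: what is moved stays moved. The work goes in short steps, Python scripts to look and compute and a tool call to move; the robot and the scene stay as the last step left them, time stands still between calls to the robot, and variables do not carry over. Pictures are saved under pics/ and viewed, about 8 in all and at most 12, crops included, and the job is handed in when it is done.

Besides the shell and the picture viewer there is one more tool, called after ">>>" by a JSON object that holds its "name" and its "arguments". arm_command: Moves the arm, as the interface text tells. Its arguments: {"type":"object","properties":{"commands":{"type":"array","items":{"type":"array"}},"squeeze":{"type":"number"}},"required":["commands"]}

```bash
mkdir -p pics
cat > h.py <<'E'
import numpy as np, cv2
from bench import manip
def world(cam, loc):
    p=manip.camera_params(cam); return np.array(p["R"]).T@(np.array(loc)-np.array(p["t"]).ravel())
def pix(cam,X):
    p=manip.camera_params(cam); c=np.array(p["R"])@np.array(X)+np.array(p["t"]).ravel(); u=np.array(p["mtx"])@c; return u[:2]/u[2]
def ray(cam,uv,z):
    p=manip.camera_params(cam); R=np.array(p["R"]); t=np.array(p["t"]).ravel()
    d=R.T@np.linalg.inv(np.array(p["mtx"]))@np.array([uv[0],uv[1],1.]); o=-R.T@t
    return o+d*(z-o[2])/d[2]
def spots(cam,names):
    for n in names:
        for r in manip.spot_point(n,cam)[:2]:
            w=world(cam,r["location"]); print(cam,n,round(r["p"],2),w.round(4),pix(cam,w).round(0))
E
python3 - <<'E'
from h import *
print(manip.state())
for c in ("top","scene"):
    im=manip.read_camera(c); cv2.imwrite(f"pics/{c}0.png",im[:,:,::-1])
    spots(c,["stand","foot","cheek","paddle","paddle_top","pointer","clip_mark"]+(["cutter_round","cutter_star","spare_ring_0","teaspoon"] if c=="top" else []))
a=cv2.imread("pics/top0.png");b=cv2.imread("pics/scene0.png")
E
```

```text
{'time_s': 0.0, 'qpos': array([-1.27999465e+00,  5.33480582e-02,  1.61429182e+00,  1.59954524e-05,
        1.47596501e+00, -1.19013077e-01]), 'dq': array([ 0.00195774, -0.00056609,  0.00101588, -0.00088364, -0.00059843,
       -0.00135678]), 'effort': array([ 1.63628611e-03, -3.93694961e+01, -3.70170772e+01, -2.06669046e-05,
        7.14053720e-03,  4.83398452e-06]), 'eef_pos': array([ 0.24884497, -0.57265767,  0.23006976]), 'orientation': array([-1.57279244e+00,  2.54725416e-04, -2.73177969e+00]), 'force': array([-0.0612657 , -0.18963305, -1.03595992]), 'ft_torque': array([ 0.0138201 , -0.01471036, -0.02701221]), 'opening': 1.0023070784363517}
top stand 0.58 [ 0.4421 -0.0092  0.0016] [270. 220.]
top cheek 0.74 [0.4862 0.029  0.0455] [257. 204.]
top paddle 0.43 [0.4893 0.0146 0.0189] [262. 203.]
top paddle_top 0.59 [0.4851 0.0268 0.043 ] [257. 205.]
top pointer 0.7 [ 0.562  -0.0023  0.0296] [268. 178.]
top pointer 0.47 [ 0.4443 -0.0107  0.0016] [271. 219.]
top clip_mark 0.54 [0.6012 0.0119 0.0318] [263. 164.]
top cutter_round 0.44 [ 0.413   0.1309 -0.0013] [221. 230.]
top cutter_star 0.53 [ 0.573   0.1565 -0.001 ] [214. 175.]
top spare_ring_0 0.64 [ 0.6112 -0.0968 -0.0011] [301. 162.]
scene stand 0.66 [ 0.4415 -0.0057  0.0044] [288. 213.]
scene foot 0.53 [ 0.4382 -0.1617 -0.0054] [312. 177.]
scene paddle 0.67 [0.4849 0.0134 0.0177] [268. 209.]
scene paddle_top 0.65 [0.4861 0.0318 0.0484] [264. 205.]
scene pointer 0.65 [0.5591 0.0036 0.0348] [241. 191.]
scene clip_mark 0.5 [0.5991 0.0119 0.0283] [225. 191.]
```

View pics/top0.png

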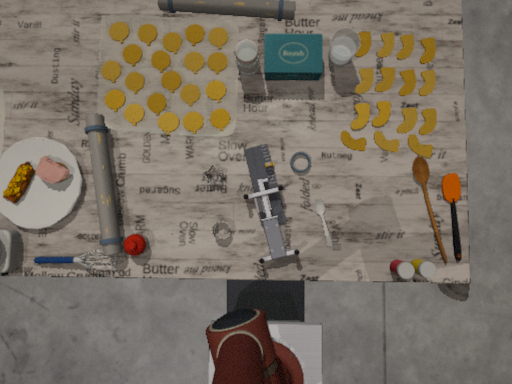

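View pics/scene0.png

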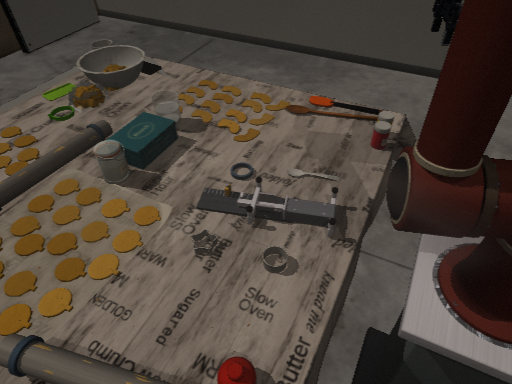

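The stand's origin is near (0.442, -0.007), with a yaw of about 13°. The foot is at pixel (265,190) in the top view and the clip at (268,164). I'll move over the stand for a wrist view.

>>> {"name": "arm_command", "arguments": {"commands": [[[-0.043, 0, -0.044], [0, 0, 0], 0], [[-0.043, 0, -0.044], [0, 0, 0], 0], [[-0.043, 0, -0.044], [0, 0, 0], 0], [[-0.043, 0, -0.044], [0, 0, 0], 0], [[-0.043, 0, -0.044], [0, 0, 0], 0], [[-0.043, 0, -0.044], [0, 0, 0], 0], [[-0.043, 0, -0.044], [0, 0, 0], 0], [[-0.043, 0, -0.044], [0, 0, 0], 0]], "squeeze": 40}}

```text
time_s: 2.0
eef_pos: [0.4247, -0.1115, 0.2318]
orientation: [-1.57, 0.001, -2.732]
force: [1.0, -0.9, 0.5]
opening: 1.004
```

>>> {"name": "arm_command", "arguments": {"commands": [[[-0.043, 0, -0.044], [0, 0, 0], 0], [[-0.043, 0, -0.044], [0, 0, 0], 0], [[0, 0, 0], [0, 0.09, 0], 0], [[0, 0, 0], [0, 0.09, 0], 0], [[0, 0, 0], [0, 0, 0], 0], [[0, 0, 0], [0, 0, 0], 0], [[0, 0, 0], [0, 0, 0], 0], [[0, 0, 0], [0, 0, 0], 0]]}}

```text
time_s: 3.0
eef_pos: [0.4681, 0.0014, 0.2313]
orientation: [-1.571, 0.0, -2.912]
force: [0.6, -0.2, -0.6]
opening: 1.001
```

Run:
```python
from h import *
s=manip.state();print(s["eef_pos"],s["orientation"],s["time_s"],s["force"])
for c in ("wrist",):
    im=manip.read_camera(c); cv2.imwrite(f"pics/{c}1.png",im[:,:,::-1])
    spots(c,["stand","foot","cheek","paddle","paddle_top","pointer","clip_mark"])
p=manip.camera_params("wrist");print(p)
```

```text
[0.46809074 0.00142835 0.23131992] [-1.57080916e+00  6.70577882e-05 -2.91193845e+00] 3.0 [ 0.56782092 -0.19635129 -0.55485909]
wrist stand 0.76 [ 4.411e-01 -1.160e-02  4.000e-04] [263. 183.]
wrist foot 0.5 [0.5958 0.0084 0.0271] [281.  35.]
wrist paddle 0.9 [0.4863 0.0114 0.0224] [252. 145.]
wrist paddle_top 0.7 [0.4824 0.0354 0.0481] [227. 148.]
wrist pointer 0.59 [ 0.5562 -0.0075  0.0324] [287.  82.]
wrist clip_mark 0.57 [0.5958 0.0061 0.0301] [284.  35.]
{'mtx': array([[329.06354227,   0.        , 257.75799723],
       [  0.        , 329.06354227, 195.00495586],
       [  0.        ,   0.        ,   1.        ]]), 'R': array([[ 2.27770396e-01, -9.73714868e-01,  4.10211510e-05],
       [-9.20775844e-01, -2.15373251e-01,  3.25247917e-01],
       [-3.16689898e-01, -7.41196182e-02, -9.45628781e-01]]), 't': array([-0.10546032,  0.38912541,  0.52805538])}
```

View pics/wrist1.png

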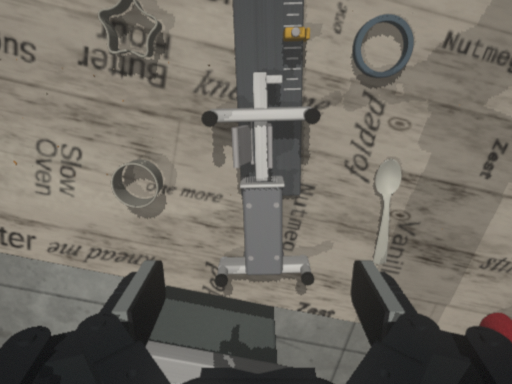

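Run:
```python
from h import *
im=cv2.imread("pics/wrist1.png"); c=cv2.resize(im[0:310,190:330],None,fx=4,fy=4,interpolation=cv2.INTER_CUBIC)
cv2.imwrite("pics/c2a.png",np.hstack([c[:600],np.pad(c[600:],((0,0),(0,0),(0,0)))[:600] if len(c)>=1200 else cv2.copyMakeBorder(c[600:],0,max(0,1200-len(c)),0,0,0)[:600]])[:, :1200][:600,:800] if 0 else c[:600])
FL,FR=ray("wrist",(209,118),.058),ray("wrist",(312,116),.058)
RL,RR=ray("wrist",(221,281),.056),ray("wrist",(307,278),.056)
f=(FL+FR)/2;r=(RL+RR)/2
print(FL,FR,np.linalg.norm(FL-FR),RL,RR,np.linalg.norm(RL-RR),f,r)
v=(FL-FR);print("yaw feet",np.arctan2(-v[0],v[1]),"yaw axis",np.arctan2(*(f-r)[[1,0]]),np.linalg.norm((f-r)[:2]))
P=ray("wrist",(277,78),.033);C=ray("wrist",(297,33),.033);print(P,C)
```

```text
[0.50796658 0.05740038 0.058     ] [ 0.53168987 -0.03598744  0.058     ] 0.09635392476162428 [0.33504233 0.01229469 0.056     ] [ 0.3606916  -0.08030677  0.056     ] 0.09608805901372756 [0.51982822 0.01070647 0.058     ] [ 0.34786697 -0.03400604  0.056     ]
yaw feet 0.2487678525722022 yaw axis 0.2543821552052301 0.17767915753565827
[0.55724107 0.00281623 0.033     ] [ 0.59987891 -0.00561744  0.033     ]
```

View pics/c2a.png

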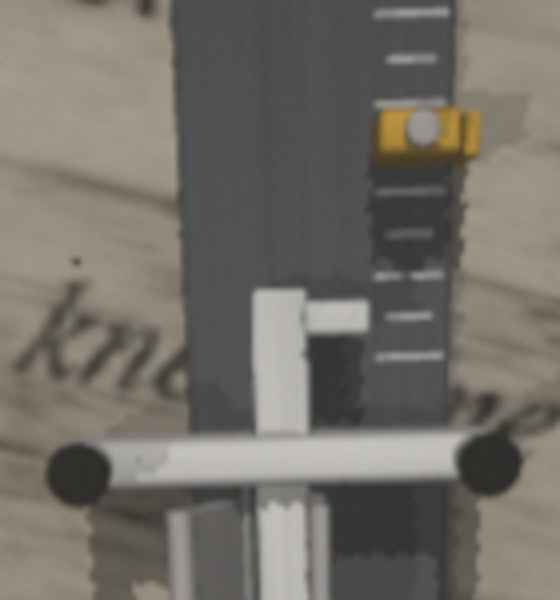

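The clip is about 0.039 m out and the stand is at roughly (0.442, -0.0094) with yaw 0.252. I'll align and go down partway.

>>> {"name": "arm_command", "arguments": {"commands": [[[-0.028, 0, 0.002], [0, -0.022, 0], 0.18], [[0, 0.03, 0], [0, 0, 0], 0.18], [[0, 0.04, 0], [0, 0, 0], 0.18], [[0, 0.04, 0], [0, 0, 0], 0.18], [[0, 0.02, 0], [0, 0, 0], 0.18], [[0, 0, 0], [0, 0, 0], 0.18], [[0, 0, 0], [0, 0, 0], 0.18], [[0, 0, 0], [0, 0, 0], 0.18]]}}

```text
time_s: 4.4
eef_pos: [0.497, 0.0059, 0.1031]
orientation: [-1.57, 0.003, -2.89]
force: [-0.7, 0.1, 0.2]
opening: 0.82
```

```bash
cat >> h.py <<'E'
O=np.array([.442,-.0094]);Y=.252
def st(X): 
    d=np.array(X)[:2]-O; return np.array([np.cos(Y)*d[0]+np.sin(Y)*d[1],-np.sin(Y)*d[0]+np.cos(Y)*d[1]]).round(4)
E
python3 - <<'E'
from h import *
s=manip.state();print(s["eef_pos"],st(s["eef_pos"]),s["orientation"],s["time_s"],s["force"],s["opening"])
im=manip.read_camera("wrist"); cv2.imwrite("pics/wrist3.png",cv2.resize(im[:,:,::-1],(800,600)))
spots("wrist",["paddle","paddle_top","pointer","clip_mark"])
E
```

```text
[0.49700642 0.00593757 0.10305575] [0.0571 0.0011] [-1.56963756e+00  2.79065364e-03 -2.88972835e+00] 4.4 [-0.73880132  0.06863241  0.23751791] 0.8204902226375905
wrist paddle 0.6 [0.4851 0.0146 0.021 ] [242. 216.]
wrist paddle_top 0.65 [0.4824 0.0327 0.0501] [212. 230.]
wrist pointer 0.85 [ 0.5578 -0.0063  0.0321] [300. 127.]
wrist pointer 0.26 [0.484  0.0352 0.047 ] [209. 225.]
wrist clip_mark 0.73 [0.4845 0.0343 0.0488] [210. 226.]
wrist clip_mark 0.72 [0.5942 0.0081 0.0231] [293.  62.]
```

View pics/wrist3.png

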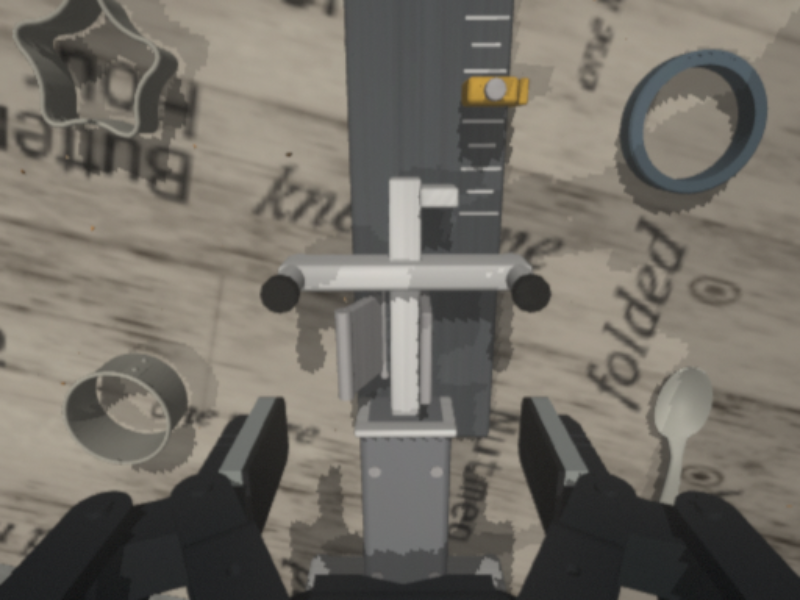

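Everything is aligned: the fingers are centred at column 403, on the leg. The clip is at (495,91) and the pointer at (440,196). Next I'll descend behind the foot.

>>> {"name": "arm_command", "arguments": {"commands": [[[0, 0.03, -0.001], [0, 0, 0], 0.18], [[0, 0.03, 0], [0, 0, 0], 0.18], [[0, 0.021, 0], [0, 0, 0], 0.18], [[0, 0.01, 0], [0, 0, 0], 0.18], [[0, 0, 0], [0, 0, 0], 0.18], [[0, 0, 0], [0, 0, 0], 0.18], [[0, 0, 0], [0, 0, 0], 0.18], [[0, 0, 0], [0, 0, 0], 0.18]]}}

```text
time_s: 5.65
eef_pos: [0.4961, 0.007, 0.011]
orientation: [-1.57, 0.001, -2.89]
force: [-0.2, -0.8, -0.8]
opening: 0.823
```

```bash
cat >> h.py <<'E'
def look(name=None):
    s=manip.state();print(s["eef_pos"].round(4),st(s["eef_pos"]),s["orientation"].round(3),s["time_s"],s["force"].round(1),s["ft_torque"].round(2),s["opening"])
    im=manip.read_camera("wrist")[:,:,::-1]
    if name: cv2.imwrite(f"pics/{name}.png",cv2.resize(im,(800,600)))
E
python3 - <<'E'
from h import *
look("wrist4")
spots("wrist",["pointer","clip_mark"])
# earlier view, camera pose shifted: skip
E
```

```text
[0.4961 0.007  0.011 ] [0.0565 0.0024] [-1.57e+00  1.00e-03 -2.89e+00] 5.65 [-0.2 -0.8 -0.8] [ 0.02 -0.06 -0.03] 0.8230715396267335
wrist pointer 0.59 [ 0.5595 -0.0062  0.0333] [335. 154.]
wrist clip_mark 0.58 [0.5954 0.0091 0.0267] [322.  41.]
wrist clip_mark 0.39 [0.4867 0.0122 0.0203] [241. 287.]
```

View pics/wrist4.png

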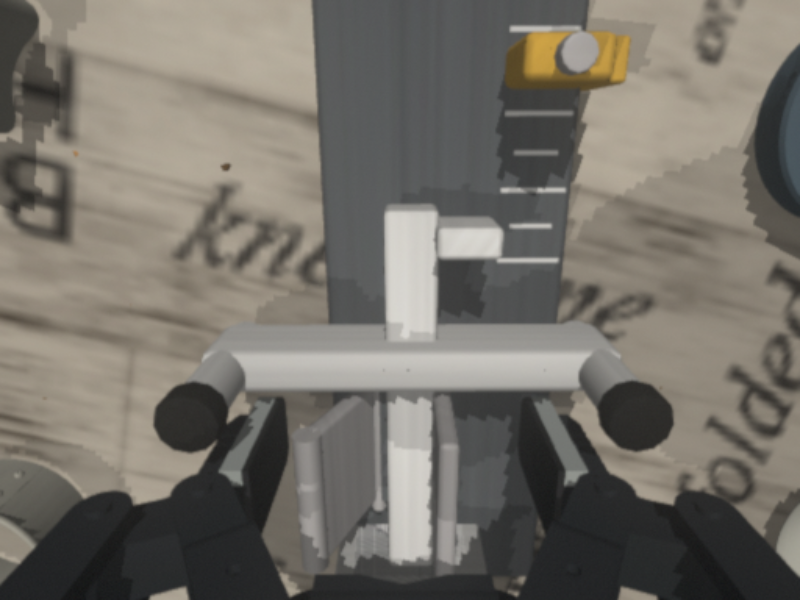

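Fingers are astride, just behind the foot, clear of the paddle. Now the push, stopping short of the clip.

>>> {"name": "arm_command", "arguments": {"commands": [[[-0.006, 0, 0], [0, 0, 0], 0.18], [[-0.006, 0, 0], [0, 0, 0], 0.18], [[-0.006, 0, 0], [0, 0, 0], 0.18], [[-0.006, 0, 0], [0, 0, 0], 0.18], [[-0.006, 0, 0], [0, 0, 0], 0.18], [[-0.006, 0, 0], [0, 0, 0], 0.18], [[-0.004, 0, 0], [0, 0, 0], 0.18], [[0, 0, 0], [0, 0, 0], 0.18]]}}

```text
time_s: 6.8
eef_pos: [0.5352, 0.017, 0.0108]
orientation: [-1.57, 0.001, -2.89]
force: [-3.6, -1.8, 3.2]
opening: 0.82
```

Run:
```python
from h import *
look("wrist5")
spots("wrist",["pointer","clip_mark"])
```

```text
[0.5352 0.017  0.0108] [0.0968 0.0024] [-1.57e+00  1.00e-03 -2.89e+00] 6.8 [-3.6 -1.8  3.2] [-0.12  0.52  0.08] 0.8198564470558577
wrist pointer 0.84 [0.5906 0.0025 0.0318] [330. 174.]
wrist clip_mark 0.95 [0.5954 0.0048 0.0262] [325. 157.]
```

View pics/wrist5.png

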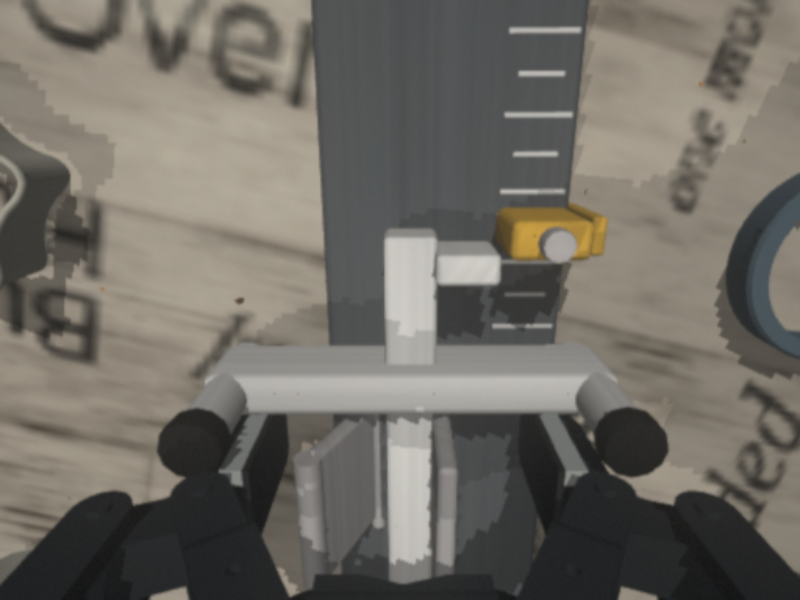

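```bash
cat > tri.py <<'E'
from h import *
s=manip.state(); e0=s["eef_pos"]; p=manip.camera_params("wrist"); R=np.array(p["R"]);K=np.array(p["mtx"]);c0=-R.T@np.array(p["t"]).ravel()
def rr(uv8,e):
    u=np.array(uv8)/1.5625; return c0+np.array(e)-e0, R.T@np.linalg.inv(K)@np.array([u[0],u[1],1])
def tri(obs):
    A=np.zeros((3,3));b=np.zeros(3)
    for uv,e in obs:
        o,d=rr(uv,e);d=d/np.linalg.norm(d);M=np.eye(3)-np.outer(d,d);A+=M;b+=M@o
    return np.linalg.solve(A,b)
def atz(uv,e,z):
    o,d=rr(uv,e); return o+d*(z-o[2])/d[2]
E3=[.49700642,.00593757,.10305575];E4=[.4961,.007,.011];E5=[.5352,.017,.0108]
E
python3 - <<'E'
from tri import *
X=tri([((495,90),E3),((578,52),E4),((558,244),E5)]);print("screw",X,st(X))
X=tri([((578,52),E4),((558,244),E5)]);print("screw45",X,st(X))
for z in (.030,.033,.036): print(z,"ptr4",st(atz((470,240),E4,z)),"ptr5",st(atz((468,262),E5,z)))
print("posts5",st(atz((195,441),E5,.058)),st(atz((632,442),E5,.058)),"posts4",st(atz((190,416),E4,.058)),st(atz((634,414),E4,.058)))
a=cv2.imread("pics/wrist4.png")[10:280,370:640];b=cv2.imread("pics/wrist5.png")[190:300,420:620]
cv2.imwrite("pics/c6.png",np.vstack([cv2.resize(b,(600,330)),cv2.resize(a[10:100,120:270],(600,270))[:270]]))
E
```

```text
screw [ 0.60029425 -0.00412659  0.03442722] [ 0.1546 -0.0344]
screw45 [ 0.60048015 -0.00398351  0.03491051] [ 0.1548 -0.0343]
0.03 ptr4 [ 0.1144 -0.0143] ptr5 [ 0.1493 -0.0141]
0.033 ptr4 [ 0.115  -0.0139] ptr5 [ 0.1501 -0.0137]
0.036 ptr4 [ 0.1156 -0.0135] ptr5 [ 0.1508 -0.0133]
posts5 [0.1171 0.0462] [ 0.1168 -0.0471] posts4 [0.0828 0.0466] [ 0.0832 -0.0466]
```

View pics/c6.png

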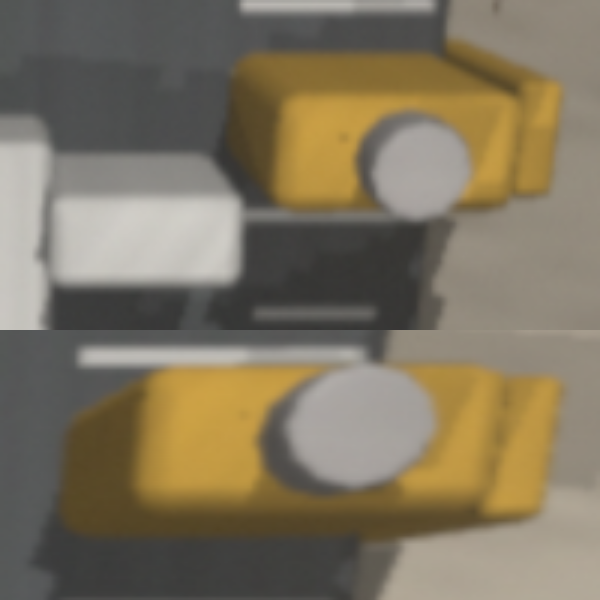

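Run:
```python
from tri import *
X=tri([((570,55.7),E4),((551,240),E5)]);print("saddle top",X,st(X))
z=X[2]
for zz in (z,.033,.036):
  print(zz,"clip",st(atz((570,55.7),E4,zz)),st(atz((551,240),E5,zz)),"ptr5 mid",st(atz((468,270),E5,zz)),"tip",st(atz((500,270),E5,zz)),"edges",st(atz((500,255.5),E5,zz)),st(atz((500,285),E5,zz)),"sad edges",st(atz((551,221.7),E5,zz)),st(atz((551,258),E5,zz)))
```

```text
saddle top [ 0.60034165 -0.00382194  0.02995325] [ 0.1547 -0.0341]
0.029953247100625222 clip [ 0.1547 -0.0343] [ 0.1547 -0.0339] ptr5 mid [ 0.1473 -0.0142] tip [ 0.1473 -0.0221] edges [ 0.1509 -0.0218] [ 0.1434 -0.0223] sad edges [ 0.1592 -0.0335] [ 0.1503 -0.0343]
0.033 clip [ 0.1544 -0.0334] [ 0.1554 -0.033 ] ptr5 mid [ 0.1481 -0.0138] tip [ 0.1481 -0.0215] edges [ 0.1516 -0.0212] [ 0.1443 -0.0217] sad edges [ 0.1597 -0.0326] [ 0.151  -0.0334]
0.036 clip [ 0.154  -0.0325] [ 0.156  -0.0321] ptr5 mid [ 0.1489 -0.0134] tip [ 0.1489 -0.0209] edges [ 0.1524 -0.0207] [ 0.1452 -0.0211] sad edges [ 0.1602 -0.0317] [ 0.1518 -0.0325]
```

>>> {"name": "arm_command", "arguments": {"commands": [[[-0.003, 0, 0], [0, 0, 0], 0.18], [[-0.003, 0, 0], [0, 0, 0], 0.18], [[-0.001, 0, 0], [0, 0, 0], 0.18], [[0, 0, 0], [0, 0, 0], 0.18], [[0, 0, 0], [0, 0, 0], 0.18], [[0, 0, 0], [0, 0, 0], 0.18], [[0, 0, 0], [0, 0, 0], 0.18], [[0, 0, 0], [0, 0, 0], 0.18]]}}

```text
time_s: 7.95
eef_pos: [0.5417, 0.0187, 0.0108]
orientation: [-1.57, 0.001, -2.89]
force: [-2.9, -2.6, 4.1]
opening: 0.82
```

Run:
```python
from h import *
look("wrist7")
spots("wrist",["pointer","clip_mark"])
b=cv2.imread("pics/wrist7.png")[200:310,420:620];cv2.imwrite("pics/c7.png",cv2.resize(b,(800,440),interpolation=cv2.INTER_CUBIC))
```

```text
[0.5417 0.0187 0.0108] [0.1036 0.0024] [-1.57e+00  1.00e-03 -2.89e+00] 7.95 [-2.9 -2.6  4.1] [-0.08  0.48  0.09] 0.8203409276604238
wrist pointer 0.68 [0.5965 0.0044 0.0342] [330. 178.]
wrist clip_mark 0.89 [0.5948 0.0076 0.0245] [317. 174.]
```

View pics/c7.png

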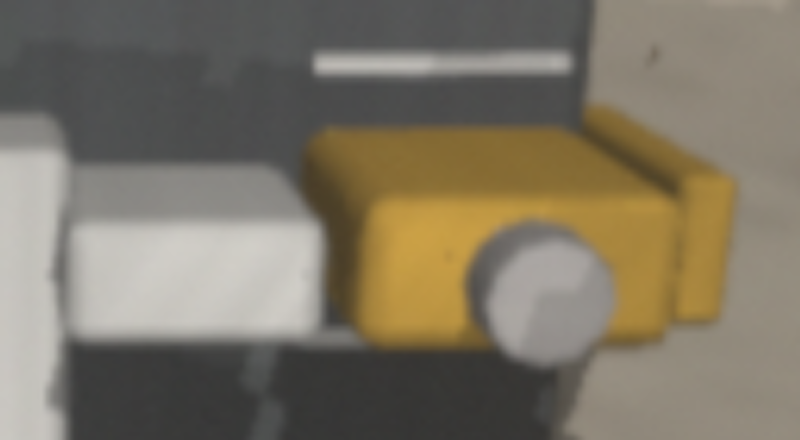

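The pointer tab and saddle tops share the same rows in the crop (centres 280 and 271; the height difference accounts for about that offset), so they are level within about 0.5 mm. Now I'll close part of the way and check that the leg holds.

>>> {"name": "arm_command", "arguments": {"commands": [[[0, 0, 0], [0, 0, 0], 0.22], [[0, 0, 0], [0, 0, 0], 0.26], [[0, 0, 0], [0, 0, 0], 0.3], [[0, 0, 0], [0, 0, 0], 0.34], [[0, 0, 0], [0, 0, 0], 0.38], [[0, 0, 0], [0, 0, 0], 0.42], [[0, 0, 0], [0, 0, 0], 0.42], [[0, 0, 0], [0, 0, 0], 0.42]], "squeeze": 60}}

```text
time_s: 9.1
eef_pos: [0.5403, 0.0202, 0.0101]
orientation: [-1.574, -0.001, -2.89]
force: [-5.1, 4.6, 3.8]
opening: 0.581
```

Run:
```python
from h import *
look("wrist8")
spots("wrist",["pointer","clip_mark","paddle_top"])
a=cv2.imread("pics/wrist7.png")[200:310,420:620];b=cv2.imread("pics/wrist8.png")
g=lambda i:cv2.cvtColor(i,cv2.COLOR_BGR2GRAY)
# pointer+clip displacement vs previous image (800-scale px)
for n,(r0,r1,c0,c1) in {"ptr":(238,292,425,502),"clip":(225,292,510,610)}.items():
    T=g(cv2.imread("pics/wrist7.png"))[r0:r1,c0:c1]; m=cv2.matchTemplate(g(b)[r0-20:r1+20,c0-20:c1+20],T,cv2.TM_CCOEFF_NORMED); _,v,_,l=cv2.minMaxLoc(m); print(n,v,l[0]-20,l[1]-20)
cv2.imwrite("pics/c8.png",b[200:,:])
```

```text
[0.5403 0.0202 0.0101] [0.1026 0.0041] [-1.574e+00 -1.000e-03 -2.890e+00] 9.1 [-5.1  4.6  3.8] [0.53 0.8  0.07] 0.5806478770033733
wrist pointer 0.86 [0.5963 0.0031 0.0324] [338. 177.]
wrist clip_mark 0.8 [0.5941 0.0109 0.0257] [313. 172.]
wrist paddle_top 0.8 [0.5206 0.0423 0.0513] [188. 349.]
ptr 0.994398295879364 7 1
clip 0.9884576201438904 8 -3
```

View pics/c8.png

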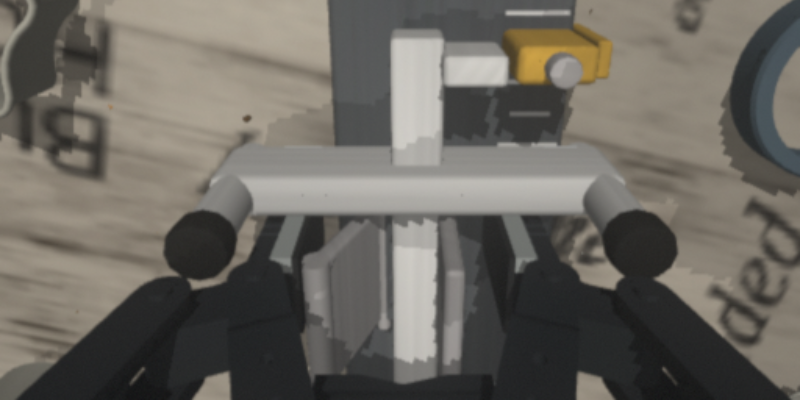

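Closing to 49 mm cost about 1 mm (the arm yielded to the paddle's push). I'll correct by 1 mm forward and 1.5 mm to the right, holding the opening.

>>> {"name": "arm_command", "arguments": {"commands": [[[-0.001, 0, 0.0015], [0, 0, 0], 0.42], [[0, 0, 0], [0, 0, 0], 0.42], [[0, 0, 0], [0, 0, 0], 0.42], [[0, 0, 0], [0, 0, 0], 0.42], [[0, 0, 0], [0, 0, 0], 0.42], [[0, 0, 0], [0, 0, 0], 0.42], [[0, 0, 0], [0, 0, 0], 0.42], [[0, 0, 0], [0, 0, 0], 0.42]]}}

```text
time_s: 10.3
eef_pos: [0.5415, 0.0199, 0.0103]
orientation: [-1.576, -0.001, -2.89]
force: [-6.8, 7.8, 6.4]
opening: 0.577
```

```bash
cat > rel.py <<'E'
import sys
from h import *
n=sys.argv[1]; look(n)
g=lambda f:cv2.imread(f"pics/{f}.png",0)
a,b=g("wrist7"),g(n); d={}
for k,(r0,r1,c0,c1) in {"ptr":(238,292,425,502),"clip":(225,292,510,610)}.items():
    m=cv2.matchTemplate(cv2.resize(b[r0-25:r1+25,c0-30:c1+30],None,fx=4,fy=4,interpolation=cv2.INTER_CUBIC),cv2.resize(a[r0:r1,c0:c1],None,fx=4,fy=4,interpolation=cv2.INTER_CUBIC),cv2.TM_CCOEFF_NORMED)
    _,v,_,l=cv2.minMaxLoc(m); d[k]=(l[0]/4-30,l[1]/4-25); print(k,round(v,3),d[k])
print("pointer x minus clip x, change since wrist7, mm:",-(d["ptr"][1]-d["clip"][1])*.245)
E
python3 rel.py wrist8; python3 rel.py wrist9
```

```text
[0.5415 0.0199 0.0103] [0.1037 0.0036] [-1.576e+00 -1.000e-03 -2.890e+00] 10.3 [-6.8  7.8  6.4] [1.1  0.95 0.13] 0.5774282873364976
ptr 0.998 (4.75, 1.0)
clip 0.991 (5.5, 1.25)
pointer x minus clip x, change since wrist7, mm: 0.06125
[0.5415 0.0199 0.0103] [0.1037 0.0036] [-1.576e+00 -1.000e-03 -2.890e+00] 10.35 [-5.5  6.7  6.2] [1.11 0.94 0.17] 0.5820611337173933
ptr 0.998 (4.75, 1.0)
clip 0.991 (5.5, 1.25)
pointer x minus clip x, change since wrist7, mm: 0.06125
```

Level again (0.06 mm change). Closing further.

>>> {"name": "arm_command", "arguments": {"commands": [[[0, 0, 0], [0, 0, 0], 0.44], [[-0.0003, 0, 0.0003], [0, 0, 0], 0.46], [[0, 0, 0], [0, 0, 0], 0.48], [[-0.0003, 0, 0.0003], [0, 0, 0], 0.5], [[0, 0, 0], [0, 0, 0], 0.52], [[0, 0, 0], [0, 0, 0], 0.53], [[0, 0, 0], [0, 0, 0], 0.53], [[0, 0, 0], [0, 0, 0], 0.53]]}}

```text
time_s: 11.4
eef_pos: [0.5429, 0.0196, 0.0113]
orientation: [-1.576, -0.0, -2.89]
force: [-7.9, 7.1, 11.1]
opening: 0.469
```

```bash
python3 rel.py wrist10
```

```text
[0.5429 0.0196 0.0113] [0.1049 0.003 ] [-1.576 -0.    -2.89 ] 11.4 [-7.9  7.1 11.1] [1.33 1.17 0.12] 0.46862832149631084
ptr 0.992 (1.75, 0.0)
clip 0.991 (1.5, 5.0)
pointer x minus clip x, change since wrist7, mm: 1.225
```

View pics/wrist10.png

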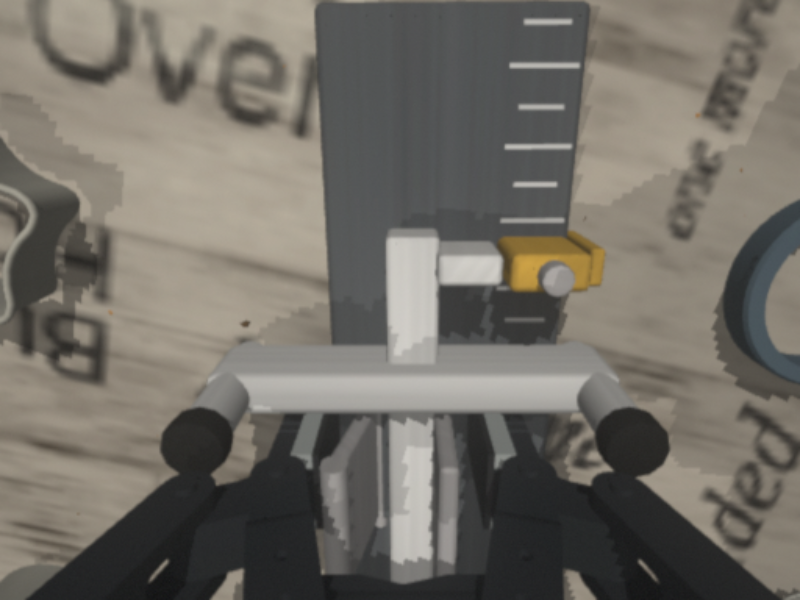

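Now 1.2 mm too far. I'll back off and relieve the downward load a bit.

>>> {"name": "arm_command", "arguments": {"commands": [[[0.0012, -0.002, 0], [0, 0, 0], 0.53], [[0, 0, 0], [0, 0, 0], 0.53], [[0, 0, 0], [0, 0, 0], 0.53], [[0, 0, 0], [0, 0, 0], 0.53], [[0, 0, 0], [0, 0, 0], 0.53], [[0, 0, 0], [0, 0, 0], 0.53], [[0, 0, 0], [0, 0, 0], 0.53], [[0, 0, 0], [0, 0, 0], 0.53]]}}

```text
time_s: 12.45
eef_pos: [0.5422, 0.0176, 0.0124]
orientation: [-1.572, 0.001, -2.89]
force: [-2.2, 5.3, 0.5]
opening: 0.474
```

```bash
python3 rel.py wrist11
```

```text
[0.5422 0.0176 0.0124] [0.1038 0.0012] [-1.572e+00  1.000e-03 -2.890e+00] 12.45 [-2.2  5.3  0.5] [0.73 0.3  0.05] 0.4741924904825493
ptr 0.995 (-5.5, -1.5)
clip 0.992 (-6.75, -0.75)
pointer x minus clip x, change since wrist7, mm: 0.18375
```

>>> {"name": "arm_command", "arguments": {"commands": [[[0, 0, -0.0005], [0, 0, 0], 0.55], [[0, 0, -0.0005], [0, 0, 0], 0.57], [[0, 0, 0], [0, 0, 0], 0.59], [[0, 0, 0], [0, 0, 0], 0.61], [[0, 0, 0], [0, 0, 0], 0.62], [[0, 0, 0], [0, 0, 0], 0.62], [[0, 0, 0], [0, 0, 0], 0.62], [[0, 0, 0], [0, 0, 0], 0.62]]}}

```text
time_s: 13.5
eef_pos: [0.5417, 0.0194, 0.0128]
orientation: [-1.574, 0.0, -2.89]
force: [-3.8, 8.3, 5.6]
opening: 0.382
```

```bash
python3 rel.py wrist12
```

```text
[0.5417 0.0194 0.0128] [0.1037 0.003 ] [-1.574  0.    -2.89 ] 13.5 [-3.8  8.3  5.6] [1.18 0.71 0.06] 0.3820710459794315
ptr 0.996 (1.5, -1.75)
clip 0.995 (0.0, -1.25)
pointer x minus clip x, change since wrist7, mm: 0.1225
```

>>> {"name": "arm_command", "arguments": {"commands": [[[0, -0.0005, 0], [0, 0, 0], 0.64], [[0, 0, 0], [0, 0, 0], 0.66], [[0, 0, 0], [0, 0, 0], 0.68], [[0, 0, 0], [0, 0, 0], 0.7], [[0, 0, 0], [0, 0, 0], 0.72], [[0, 0, 0], [0, 0, 0], 0.75], [[0, 0, 0], [0, 0, 0], 0.75], [[0, 0, 0], [0, 0, 0], 0.75]]}}

```text
time_s: 14.55
eef_pos: [0.5419, 0.0184, 0.0136]
orientation: [-1.572, 0.0, -2.89]
force: [-3.5, 4.3, 5.8]
opening: 0.291
```

```bash
python3 rel.py wrist13
```

```text
[0.5419 0.0184 0.0136] [0.1037 0.002 ] [-1.572  0.    -2.89 ] 14.55 [-3.5  4.3  5.8] [0.7  0.8  0.01] 0.29063376328738527
ptr 0.993 (-2.75, -2.5)
clip 0.989 (-4.5, -2.25)
pointer x minus clip x, change since wrist7, mm: 0.06125
```

Stopped on the object, centred at y = 2 mm. Now the full grip.

>>> {"name": "arm_command", "arguments": {"commands": [[[0, 0, 0], [0, 0, 0], 0.85], [[0, 0, 0], [0, 0, 0], 1], [[0, 0, 0], [0, 0, 0], 1], [[0, 0, 0], [0, 0, 0], 1], [[0, 0, 0], [0, 0, 0], 1], [[0, 0, 0], [0, 0, 0], 1], [[0, 0, 0], [0, 0, 0], 1], [[0, 0, 0], [0, 0, 0], 1]], "squeeze": 80}}

```text
time_s: 15.6
eef_pos: [0.5419, 0.0183, 0.0136]
orientation: [-1.572, 0.0, -2.891]
force: [-3.8, 3.6, 6.6]
opening: 0.278
```

```bash
python3 rel.py wrist14
python3 - <<'E'
import cv2,numpy as np
a=cv2.imread("pics/wrist14.png")
z=cv2.resize(a[200:310,420:620],(400,220),interpolation=cv2.INTER_CUBIC)
a[:220,:400]=z
cv2.imwrite("pics/f14.png",a)
E
```

```text
[0.5419 0.0183 0.0136] [0.1037 0.0019] [-1.572  0.    -2.891] 15.6 [-3.8  3.6  6.6] [ 0.91  0.81 -0.04] 0.27839494128943576
ptr 0.991 (-3.25, -2.5)
clip 0.989 (-5.0, -2.25)
pointer x minus clip x, change since wrist7, mm: 0.06125
```

View pics/f14.png

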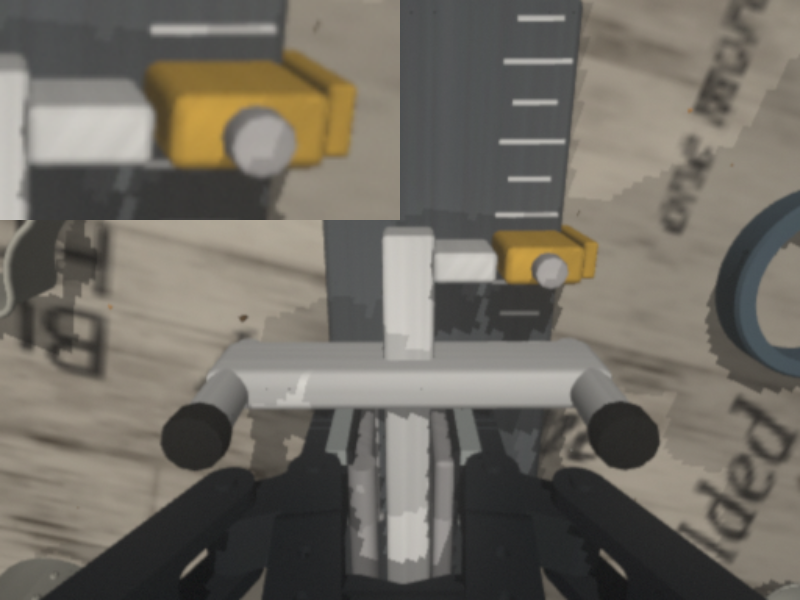

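>>> {"name": "arm_command", "arguments": {"commands": [[[0, 0, 0], [0, 0, 0], 1], [[0, 0, 0], [0, 0, 0], 1], [[0, 0, 0], [0, 0, 0], 1], [[0, 0, 0], [0, 0, 0], 1], [[0, 0, 0], [0, 0, 0], 1], [[0, 0, 0], [0, 0, 0], 1], [[0, 0, 0], [0, 0, 0], 1], [[0, 0, 0], [0, 0, 0], 1]], "squeeze": 110}}

```text
time_s: 16.65
eef_pos: [0.542, 0.0182, 0.0137]
orientation: [-1.572, 0.0, -2.891]
force: [-3.9, 1.3, 7.7]
opening: 0.273
```

```bash
python3 rel.py wrist15
python3 - <<'E'
from h import *
spots("wrist",["paddle","paddle_top","pointer","clip_mark"])
a=cv2.imread("pics/wrist14.png");b=cv2.imread("pics/wrist15.png")
cv2.imwrite("pics/f15.png",np.hstack([cv2.resize(i[390:600,310:510],(400,420),interpolation=cv2.INTER_CUBIC) for i in (a,b)]))
for n in ("wrist","top","scene"):
    if n!="wrist": manip.read_camera(n)
    if n=="top": spots(n,["cutter_round","cutter_star","spare_ring_0","pointer","clip_mark"])
    if n=="scene": spots(n,["paddle_top"])
E
```

```text
[0.542  0.0182 0.0137] [0.1037 0.0017] [-1.572  0.    -2.891] 16.65 [-3.9  1.3  7.7] [ 0.99  0.94 -0.05] 0.2731823531522632
ptr 0.991 (-4.0, -2.75)
clip 0.988 (-6.0, -2.25)
pointer x minus clip x, change since wrist7, mm: 0.1225
wrist paddle 0.67 [0.5275 0.0245 0.0234] [236. 296.]
wrist paddle 0.28 [0.5944 0.0072 0.0306] [317. 177.]
wrist paddle_top 0.97 [0.5256 0.0272 0.0535] [223. 347.]
wrist pointer 0.95 [0.5942 0.0035 0.0337] [327. 182.]
wrist clip_mark 0.95 [0.5961 0.006  0.0257] [319. 171.]
top cutter_round 0.19 [ 0.5732  0.1566 -0.0025] [214. 174.]
top cutter_star 0.56 [ 0.5715  0.157  -0.007 ] [214. 175.]
top spare_ring_0 0.51 [ 0.6097 -0.0908 -0.0035] [298. 163.]
top clip_mark 0.71 [ 0.4407 -0.0103  0.0028] [270. 221.]
scene paddle_top 0.6 [0.5303 0.0243 0.0519] [248. 196.]
scene paddle_top 0.23 [ 4.416e-01 -6.600e-03 -1.000e-04] [288. 214.]
```

Run:
```python
from tri import *
from scipy.ndimage import map_coordinates
im=cv2.imread("pics/wrist15.png",0).astype(float)
c,s=np.cos(Y),np.sin(Y)
ys=np.arange(-.020,.0261,.001);print("y mm",(ys*1000).round().astype(int).tolist())
for x in (.074,.080,.085,.091):
    row=[]
    for y in ys:
        u=pix("wrist",[O[0]+c*x-s*y,O[1]+s*x+c*y,.053])*1.5625; row.append(int(map_coordinates(im,[[u[1]],[u[0]]],order=1)[0]))
    print(x,u.round(),row)
```

```text
y mm [-20, -19, -18, -17, -16, -15, -14, -13, -12, -11, -10, -9, -8, -7, -6, -5, -4, -3, -2, -1, 0, 1, 2, 3, 4, 5, 6, 7, 8, 9, 10, 11, 12, 13, 14, 15, 16, 17, 18, 19, 20, 21, 22, 23, 24, 25, 26]
0.074 [308. 589.] [36, 35, 36, 37, 37, 36, 36, 37, 37, 38, 38, 38, 39, 39, 39, 39, 38, 40, 39, 41, 40, 39, 39, 39, 39, 39, 39, 38, 38, 37, 37, 38, 37, 36, 34, 27, 27, 29, 35, 36, 35, 35, 35, 35, 34, 35, 34]
0.08 [306. 571.] [37, 37, 39, 38, 39, 38, 33, 50, 52, 57, 88, 96, 97, 93, 74, 98, 120, 122, 123, 122, 121, 123, 121, 121, 118, 103, 59, 55, 70, 84, 92, 95, 95, 93, 77, 54, 34, 35, 36, 37, 36, 36, 35, 37, 36, 34, 35]
0.085 [305. 556.] [38, 39, 38, 39, 40, 41, 33, 47, 55, 58, 91, 99, 123, 136, 86, 101, 162, 151, 185, 186, 184, 189, 187, 185, 181, 142, 60, 58, 95, 126, 141, 126, 108, 95, 81, 53, 32, 37, 39, 37, 37, 37, 37, 36, 35, 32, 29]
0.091 [303. 537.] [39, 40, 41, 40, 42, 42, 38, 49, 55, 57, 95, 148, 148, 137, 88, 109, 183, 190, 190, 188, 187, 191, 189, 188, 185, 145, 63, 60, 93, 127, 142, 142, 117, 101, 79, 54, 34, 39, 40, 38, 38, 38, 37, 35, 37, 37, 36]
```

```bash
python3 -c "
from bench import manip
s=manip.state();print(s['time_s'],s['force'],s['opening']);print(manip.sign_off())"
```

```text
17.3 [-3.42370628  2.0152253   6.08023291] 0.27092857069939213
the job is handed in; nothing more can be done
None
```

I pushed the leg out about 39.7 mm with the lever open, until its pointer was level with the clip. I then closed the fingers in steps, correcting about 1 mm of drift each way. I finished gripping the shut lever and the grip plate at 110 N, and handed the job in at 17.3 s.

**Level:** The pointer and clip were level to within about 0.5 mm in the wrist image before I closed the lever. Tracking put the net change since then at about 0.1 mm.

**Lever shut:** In the image, the plate and paddle measured about 25 mm over all (26 expected). The paddle top was at y 10.6 to 14.6 mm and 52 to 53.5 mm high, where a shut lever has it at 12.5 and 53 mm.

**Forces:** The last reading at the wrist was about 7 N.

**Checks that disagreed or were missing:**
- The opening reading came to about 23 mm if it scales linearly, less than the 26 mm expected. I put this down to pad give or a non-linear scale, and the image says the lever is shut.
- In the last top picture the star cutter showed within about 2 mm of its first position and the ring within about 6 mm, close to the network's error. The network did not find the round cutter (its one hit lay on the star), and I did not check the teaspoon.
- I had used up the picture views, so I did not look at the last wrist picture, only measured in it.

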